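Fit the small sprocket on a hub-gear wheel and hold it home for the circlip

TASK

Slide the smaller of the two sprockets up off its dowel and fit it flat on the driver of the bicycle hub: turn it until its three lugs find the three grooves, and slide it fully home against the shoulder without forcing it. Finish while still gripping it and pressing it firmly down, so that a workmate can snap the circlip in above it; leave the other sprocket, the jar and the spanner where they are.

Things in the scene. Friction and masses are not known exactly. Their poses are not given: they have to be found in the camera images.
- sprocket_center (a point): The sprocket to fit: dark steel, 14 teeth, 62 mm across the tooth tips, 4 mm thick, about 60 g, both faces alike, lying level round the dowel of its stand. The point is its centre, half-way through the thickness; z is its axis, up; x points along a tooth and a lug. Teeth stand every 360/14 degrees from x. Best gripped with the jaws over gaps, so that each pad bears on two teeth.
- sprocket_lug (a point): The inner face of one of the sprocket's three lugs, which point inwards from its 36 mm bore, 120 degrees apart. Each lug is 8 mm wide and its face lies 14 mm from the axis. The point is half-way through the thickness, on the sprocket's x axis.
- stand_small: Stand of the sprocket to fit, fixed: wooden block 90 x 90 x 20 mm with an upright dowel of 22 mm diameter, its top 85 mm above the bench; spacer rings 42 mm wide round the dowel reach up to 50 mm above the bench and carry the sprocket. Origin at the centre of the underside. Which of the two stands is nearer the robot varies.
- driver (a point): Where the sprocket goes: centre of the 44 mm wide shoulder on the bicycle hub, on the axle's axis, z up. The sprocket is home with its lower face on this level (its centre 2 mm above). The hub's flange, 66 mm wide, with spokes slanting down from it, lies 16 mm below. A cone and locknut rise to 19 mm and the bare axle, 9.5 mm wide, to 34 mm above the shoulder. Nothing on the wheel turns.
- driver_groove (a point): Middle of one of the driver's three grooves, 15 mm out on the x axis of point driver, level with the rib tops. Grooves lie 120 degrees apart, 10 mm wide, floors 13 mm from the axis; the ribs between reach 17 mm from the axis and 9 mm above the shoulder. Only meshed can the sprocket pass the rib tops; play is then 1 mm sideways, about 3 degrees in turning, and if it binds half-way a slight turn frees it.
- wheel: The 16-inch bicycle rear wheel with its three-speed hub, 420 mm over the tyre, lying level on three timber offcuts, sprocket side up, and fixed. Origin on the bench straight below the axle. The tyre's top is 107 mm above the bench, the shoulder of the driver 131.5 mm.
- sprocket_large_center (a point): The other sprocket, to be left alone: 18 teeth, 78 mm across, 4 mm thick, loose on the other stand, which is like the first. The point is its centre.
- grease_center (a point): Bystander: closed jar of grease, 58 mm across, 55 mm tall, loose. The point is its centre.
- spanner_grip (a point): Bystander: loose spanner, 150 mm long, lying on the bench. The point is on its handle.

How it is judged:
On the way, in this order (a step that is already met when the one before it is completed fails the run):
1. the small sprocket is lifted clear of its dowel in the gripper (z of sprocket_center in the frame of stand_small above 0.09 m and contact force between the fingers and sprocket above 0.5 N), for 0.1 s.
2. the sprocket sits on the driver with its lugs in the grooves (z of sprocket_center in the frame of driver below 0.007 m and horizontal distance between sprocket_center and driver below 0.003 m), for 0.1 s.
At the end, for the whole second after the job is handed in: Through the last second the small sprocket lies level on the shoulder (centre within 1.5 mm of seated height, 2.5 mm of the axis, tilt under 0.06 rad), gripped and pressed on the hub with more than 3 N; the other loose things are within 15 to 20 mm of their starts (z of sprocket_center in the frame of driver below 0.0035 m and horizontal distance between sprocket_center and driver below 0.0025 m and angle between sprocket_center's own z axis and vertical below 0.06 rad and contact force between sprocket and wheel above 3 N and contact force between the fingers and sprocket above 2 N and horizontal distance between the grasp point and sprocket_center below 0.015 m and distance of sprocket_large_center from where it was at the start of the episode below 0.015 m and distance of each of grease_center, spanner_grip from where it was at the start of the episode below 0.02 m); the arm keeps its last pose, push and grip.
It fails at once if the sprocket is forced on to the hub with more than 80 N (contact force between sprocket and wheel above 80 N).
It also fails if it takes over 40 s, if anything falls off the work surface, if the arm or the gripper's body presses on something with over 40 N, if the wrist force passes 120 N, or if a joint passes its speed limit or range.

ROBOT

A 7-joint arm with a two-finger parallel gripper is mounted at the origin on the work surface. World frame = base frame: x ahead of the robot, y to its left, z up, the work surface at z = 0. Lengths are in m, angles in rad, forces in N, time in s.
With the tool pointing down it reaches from about 0.4 to 0.85 m from the base axis. Payload 10.4 kg.
Tool frame: the origin (TCP) lies midway between the tips of the shut fingers; the grasp point (between the pads) lies 19 mm behind it; z points along the fingers, y is the line along which they close (so a half turn about z gives the same grasp; the last joint's range is limited). The gripper opens to 87 mm and grips with 3 to 60 N. Pads are 19 mm wide; open, the fingers measure 117 mm over their backs; the gripper's body (75 mm by 190 mm) begins 51 mm behind the grasp point.
Start: joints at [-1.138, 0.332, -0.065, 1.46, 0.022, 1.35, -0.088], TCP at [0.275, 0.561, 0.223] pointing down, gripper open.
Joint ranges: [-2.6, 2.6], [-0.5, 2.12], [-1.47, 1.34], [0.16, 2.42], [-1.27, 4.41], [0.06, 2.06], [-2.6, 2.6]. Speed limits (rad/s): [2.22, 2.22, 2.79, 2.79, 3.14, 3.14, 3.14].

INTERFACE

Orientations are given as a 3x3 rotation matrix whose columns are the frame's x, y, z axes.
In Python, from bench import env, optics, workorder gives the robot as it stands.
- The arm moves only by the tool send_rows, never from a script. Its argument "series" is a list of rows, each a list of 3 entries, a list of its own where there are three numbers: the closure in counts, from 0 (fully open) to 255 (shut), then the shift along the world's x, y, z in m, then the turn about the world's z in rad. A call has 1 to 20 rows; each row is the pose to reach, as a shift and turn from the pose commanded when the call began; what a row does not reach only later rows make up. A row lasts 1/12 s, in which the tool goes at most 41.7 mm and 7.16 degrees, less where a joint would pass 70% of its speed; a pose out of reach is approached as far as the arm can. A call with a gripper value outside its range is refused whole. The fingers move at their own pace and stop on an object; "force" is the grip in N (left out, the last holds). Time passes only in rows, so rows that repeat a pose let the fingers close. It gives the time, the measured TCP pose, the force, the opening and the grip force at its end, in the units of the state.
- env.get_state(): the state, without advancing time (a new reading comes with each control period).
- optics.read_camera(name): name is "scene" or "side" or "wrist"; returns the picture (420x560x3 uint8, red, green, blue); there is no depth.
- optics.camera_model(name): a dict with "camera_matrix" (3x3 intrinsics, pixels), "T" (4x4, takes a point from camera to world coordinates). Camera axes: x right, y up, looking along -z (the intrinsics and any distortion apply to the point x, -y, -z); pixel columns grow to the right and rows downward; lengths in m; the calibration is good to about 2 mm. The wrist camera is an equidistant fisheye: a pixel r from the principal point sees the ray r / f radians off the axis. A picture is of the moment at which its call begins: read the wrist's pose just before it. camera_model takes no time and is no camera call; for the wrist camera it gives the pose at the moment of the call.
- workorder.finish_job(): hands the job in; it is judged then, once.
The state is a dict: "clock": time; "joints": joint angles; "dq": joint speeds; "joint_torque": joint torques, N m; "ee_pos": TCP position; "ee_rot": TCP orientation; "ft_force": force on the tool from outside, world axes, zero at the start; "moment": the same for the moment, N m; "finger_gap": finger opening in m; "grip_force": force on a finger pad.
Only numpy, scipy, OpenCV 4.12 (cv2) and the standard library are available. Lean on these libraries where they do the work, as an engineer would, in place of code of your own. Each camera call takes 0.05 s, during which the arm holds its last target. There are 200 camera calls.

## Working session

There is one attempt and no reset: what is moved stays moved. The work goes in short steps, Python scripts to look and compute and a tool call to move; the robot and the scene stay as the last step left them, time stands still between calls to the robot, and variables do not carry over. Pictures are saved under pics/ and viewed, at most 10 in all, crops included, and the job is handed in when it is done.

Besides the shell and the picture viewer there is one more tool, called after "Emit:" as a command line: name --argument value ..., lists and objects as JSON in quotes. send_rows: Moves the arm, as the interface text tells. Its arguments: {"type":"object","properties":{"series":{"type":"array","items":{"type":"array"}},"force":{"type":"number"}},"required":["series"]}

```bash
mkdir -p pics; ls
cat > h.py <<'E'
import numpy as np, cv2
from bench import env, optics, workorder
def ray(m,uv):
    K=np.array(m["camera_matrix"]);T=np.array(m["T"]);x=(uv[0]-K[0,2])/K[0,0];y=(uv[1]-K[1,2])/K[1,1]
    if m.get('fish'):
        r=np.hypot(x,y);s=np.sinc(r/np.pi)
        d=np.array([x*s,-y*s,-np.cos(r)])
    else: d=np.array([x,-y,-1.])
    return T[:3,3],T[:3,:3]@d
def onz(m,uv,z):
    o,d=ray(m,uv);return o+d*(z-o[2])/d[2]
def proj(m,p):
    K=np.array(m["camera_matrix"]);T=np.array(m["T"]);q=T[:3,:3].T@(np.array(p)-T[:3,3])
    x,y,z=q[0],-q[1],-q[2]
    if m.get('fish'):
        r=np.hypot(x,y);t=np.arctan2(r,z);x,y,z=x/max(r,1e-9)*t,y/max(r,1e-9)*t,1
    return K[0,0]*x/z+K[0,2],K[1,1]*y/z+K[1,2]
def shot(name):
    m=dict(optics.camera_model(name));m['fish']=name=='wrist'
    im=optics.read_camera(name);return m,im
E
python3 - <<'E'
from h import *
a=[]
for n in("scene","side","wrist"):
    m,im=shot(n);np.savez(f"/tmp/{n}0.npz",im=im,K=m["camera_matrix"],T=m["T"]);print(n,m.keys(),np.round(m["camera_matrix"],1).tolist(),np.round(m["T"],3).tolist())
    cv2.imwrite(f"pics/{n}0.png",im[:,:,::-1])
E
```

```text
pics
scene dict_keys(['camera_matrix', 'T', 'fish']) [[450.7, 0.0, 274.2], [0.0, 450.7, 201.2], [0.0, 0.0, 1.0]] [[-0.648, -0.464, 0.604, 1.308], [0.762, -0.393, 0.515, 0.506], [-0.001, 0.794, 0.608, 0.847], [0.0, 0.0, 0.0, 1.0]]
side dict_keys(['camera_matrix', 'T', 'fish']) [[484.5, 0.0, 274.4], [0.0, 484.5, 212.2], [0.0, 0.0, 1.0]] [[0.877, 0.252, -0.409, 0.04], [-0.48, 0.488, -0.729, -1.067], [0.016, 0.836, 0.549, 0.825], [0.0, 0.0, 0.0, 1.0]]
wrist dict_keys(['camera_matrix', 'T', 'fish']) [[325.2, 0.0, 280.5], [0.0, 325.2, 206.1], [0.0, 0.0, 1.0]] [[0.44, -0.865, -0.241, 0.209], [0.898, 0.424, 0.119, 0.594], [-0.001, -0.269, 0.963, 0.383], [0.0, 0.0, 0.0, 1.0]]
```

View pics/scene0.png

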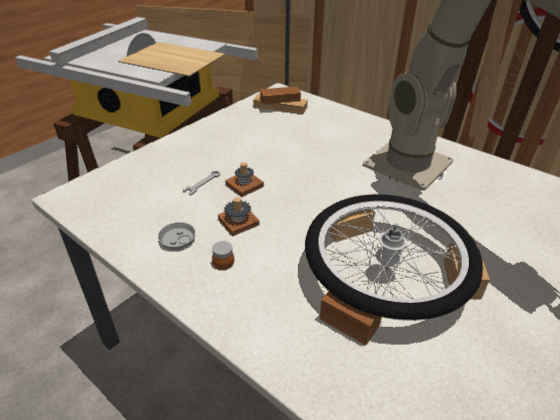

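View pics/side0.png

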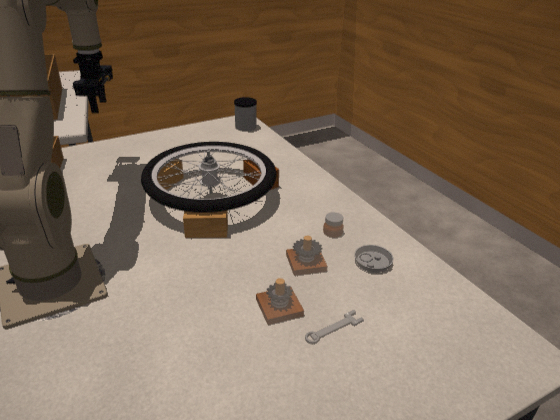

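The scene shows the wheel hub at about (393,235), with stands at (244,178) and (238,212). In the side view the hub is at (209,158) and the stands at (281,295) and (308,250). The sprocket at side (281,295) looks like the smaller one.

Run:
```python
from h import *
from scipy import ndimage as nd
M={n:dict(camera_matrix=(d:=np.load(f"/tmp/{n}0.npz"))["K"],T=d["T"],im=d["im"]) for n in("scene","side")}
for n,pts in dict(scene=dict(A=(244,175),B=(238,210),hub=(393,235)),side=dict(A=(281,295),B=(308,250),hub=(209,160))).items():
    for k,p in pts.items(): print(n,k,onz(M[n],p,.1315 if k=='hub' else .052).round(3))
# orange dowel tops
for n,pts in dict(scene=[(243,166),(237,202)],side=[(281,285),(308,240)]).items():
    h=cv2.cvtColor(M[n]["im"],cv2.COLOR_RGB2HSV)
    for (u,v) in pts:
        w=h[v-14:v+14,u-12:u+12];k=((w[...,0]<20)&(w[...,1]>120)&(w[...,2]>130)).astype(np.uint8)
        l,c=nd.label(k)
        for i in range(1,c+1):
            ys,xs=np.where(l==i)
            if len(xs)>15: print(n,(u,v),len(xs),xs.min()+u-12,xs.max()+u-12,ys.min()+v-14,ys.max()+v-14, onz(M[n],(xs.mean()+u-12,ys.min()+v-14+2.5),.085).round(3))
# crops
A=M["scene"]["im"][145:240,200:290];B=M["side"]["im"][225:325,245:345];C=M["side"]["im"][130:190,150:250+20]
f=lambda x:cv2.resize(x,(400,400),interpolation=cv2.INTER_CUBIC)
cv2.imwrite("pics/crop1.png",np.hstack([f(A),f(B)])[:,:,::-1])
```

```text
scene A [ 0.476 -0.329  0.052]
scene B [ 0.615 -0.22   0.052]
scene hub [0.514 0.2   0.131]
side A [ 0.463 -0.353  0.052]
side B [ 0.609 -0.238  0.052]
side hub [0.519 0.206 0.131]
scene (237, 202) 30 237 248 188 191 [ 0.571 -0.243  0.085]
side (281, 285) 35 276 283 279 283 [ 0.464 -0.343  0.085]
side (308, 240) 24 304 310 236 239 [ 0.608 -0.231  0.085]
```

View pics/crop1.png

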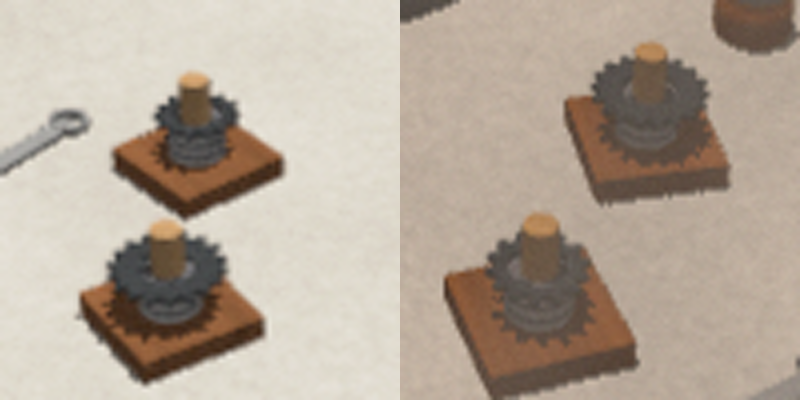

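Crop: the small sprocket (14 teeth, narrower) is on the stand at world (0.466,-0.343). The large one is on the stand at (0.61,-0.23). I'll go over the hub first to see the grooves from close by.

Emit:
send_rows --series '[[0,[0.242,-0.358,0.04],0],[0,[0.242,-0.358,0.04],0],[0,[0.242,-0.358,0.04],0],[0,[0.242,-0.358,0.04],0],[0,[0.242,-0.358,0.04],0],[0,[0.242,-0.358,0.04],0],[0,[0.242,-0.358,0.04],0],[0,[0.242,-0.358,0.04],0],[0,[0.242,-0.358,0.04],0],[0,[0.242,-0.358,0.04],0],[0,[0.242,-0.358,0.04],0],[0,[0.242,-0.358,0.04],0],[0,[0.242,-0.358,0.04],0],[0,[0.242,-0.358,0.04],0],[0,[0.242,-0.358,0.04],0]]'

```text
clock: 1.4
ee_pos: [0.5163, 0.2047, 0.2623]
ee_rot: [[-0.899, 0.438, -0.001], [0.438, 0.899, 0.0], [0.001, -0.0, -1.0]]
ft_force: [0.3, 0.2, -0.5]
finger_gap: 0.0868
grip_force: 0.0
```

Run:
```python
from h import *
s=env.get_state();print(s["clock"],s["ee_pos"],np.round(s["ee_rot"],3).tolist(),np.round(s["dq"],3),s["ft_force"])
m,im=shot("wrist");np.savez("/tmp/wristhub.npz",im=im,K=m["camera_matrix"],T=m["T"]);print(np.round(m["T"],3).tolist())
u,v=map(int,proj(m,(.517,.203,.1405)));print(u,v)
c=im[v-70:v+70,u-70:u+70]
cv2.imwrite("pics/hub1.png",np.hstack([cv2.resize(im,(400,300)),cv2.resize(c,(400,400),interpolation=cv2.INTER_CUBIC)[:300] if 0 else np.zeros((300,0,3),np.uint8)])[:,:,::-1])
big=np.zeros((560,800,3),np.uint8);big[:300,:400]=cv2.resize(im,(400,300));big[:400,400:]=cv2.resize(c,(400,400),interpolation=cv2.INTER_CUBIC);cv2.imwrite("pics/hub1.png",big[:400,:,::-1])
```

```text
1.4 [0.51626001 0.20470852 0.26228849] [[-0.899, 0.438, -0.001], [0.438, 0.899, 0.0], [0.001, -0.0, -1.0]] [-0.002 -0.001  0.002  0.002  0.003 -0.     0.002] [ 0.25764049  0.19628874 -0.53008163]
[[0.438, -0.866, -0.241, 0.45], [0.899, 0.422, 0.117, 0.238], [0.001, -0.268, 0.963, 0.424], [0.0, 0.0, 0.0, 1.0]]
278 202
```

View pics/hub1.png

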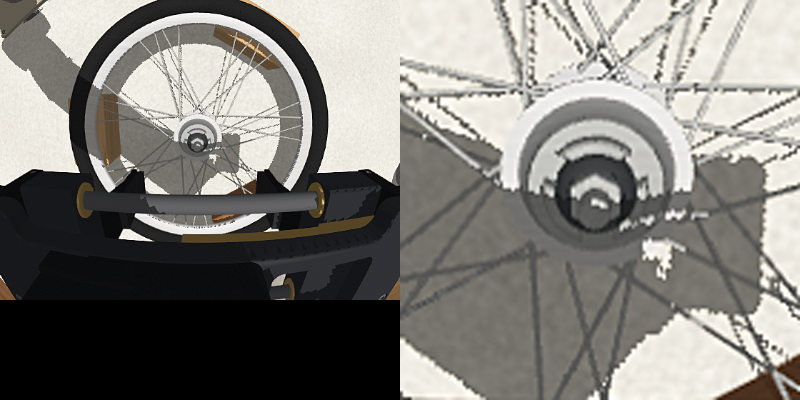

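The hub crop shows the axle at crop (597,205), i.e. raw about (277,204), with the hub partly in the gripper's shadow. I'll bring the camera straight above it and lower.

Emit:
send_rows --series '[[0,[0.04,-0.02,0],0],[0,[0.07,-0.034,-0.01],0],[0,[0.07,-0.034,-0.05],0],[0,[0.07,-0.034,-0.09],0],[0,[0.07,-0.034,-0.11],0],[0,[0.07,-0.034,-0.11],0],[0,[0.07,-0.034,-0.11],0]]'

```text
clock: 2.03
ee_pos: [0.5864, 0.17, 0.1523]
ee_rot: [[-0.899, 0.439, -0.002], [0.439, 0.899, -0.0], [0.001, -0.001, -1.0]]
ft_force: [0.4, 0.4, 0.1]
finger_gap: 0.087
grip_force: 0.0
```

Run:
```python
from h import *
m,im=shot("wrist");np.savez("/tmp/wristhub2.npz",im=im,K=m["camera_matrix"],T=m["T"])
u,v=map(int,proj(m,(.516,.204,.1405)));print(u,v,m["T"][:3,3])
# orthorectify onto rib-top plane, 0.15 mm px
n=400;g=np.zeros((n,n,2),np.float32)
for i in range(n):
    for j in range(n): g[i,j]=proj(m,(.516+(j-200)*2e-4,.204-(i-200)*2e-4,.1405))
r=cv2.remap(im,g[...,0],g[...,1],cv2.INTER_CUBIC);np.save("/tmp/rect.npy",r)
c=cv2.resize(im[v-50:v+50,u-50:u+50],(400,400),interpolation=cv2.INTER_CUBIC)
cv2.imwrite("pics/hub2.png",np.hstack([c,r])[:,:,::-1])
```

```text
278 110 [0.52017815 0.20307122 0.31390572]
```

View pics/hub2.png

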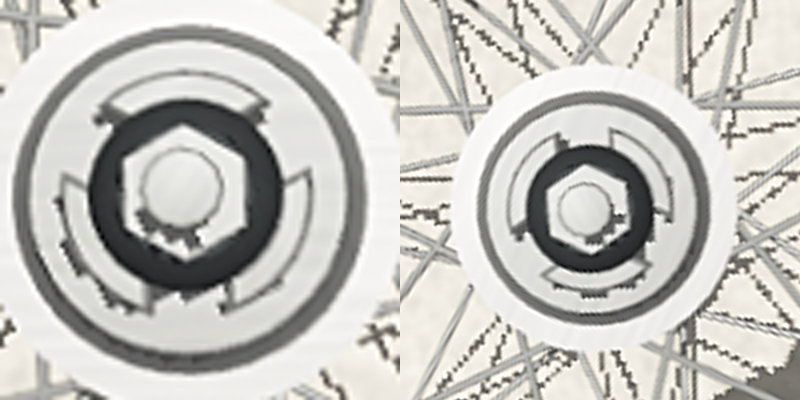

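The rectified crop (0.2 mm/px) is clear: three ribs, with grooves at about (585,135), (528,252) and (660,240), and the shoulder disc centred near (593,208). Next I'll measure the centre and groove angle.

```bash
cat >> h.py <<'E'
def rect(m,im,c,z,half,px):
    n=int(2*half/px);a=(np.arange(n)-n/2)*px
    X,Y=np.meshgrid(c[0]+a,c[1]-a)
    K=np.array(m["camera_matrix"]);T=np.array(m["T"])
    q=(np.stack([X,Y,np.full_like(X,z)],-1)-T[:3,3])@T[:3,:3]
    x,y,w=q[...,0],-q[...,1],-q[...,2]
    if m['fish']: r=np.hypot(x,y);t=np.arctan2(r,w)/np.maximum(r,1e-9)
    else: t=1/w
    return cv2.remap(im,(K[0,0]*x*t+K[0,2]).astype(np.float32),(K[1,1]*y*t+K[1,2]).astype(np.float32),cv2.INTER_LINEAR)
def polar(m,im,c,z,r,a):
    """grey values at radii r, angles a (deg, world ccw) about c on plane z"""
    g=cv2.cvtColor(rect(m,im,c,z,.045,2e-4),cv2.COLOR_RGB2GRAY)
    R,A=np.meshgrid(r,np.radians(a),indexing='ij')
    return cv2.remap(g,(225+R*np.cos(A)/2e-4).astype(np.float32),(225-R*np.sin(A)/2e-4).astype(np.float32),cv2.INTER_LINEAR).astype(float)
def circ(P):
    P=np.array(P);ok=np.ones(len(P),bool)
    for _ in range(4):
        s=np.linalg.lstsq(np.c_[2*P[ok],np.ones(ok.sum())],(P[ok]**2).sum(1),rcond=None)[0]
        r=np.sqrt(s[2]+s[:2]@s[:2]);e=np.linalg.norm(P-s[:2],axis=1)-r;ok=abs(e)<max(2*np.std(e[ok]),2e-4)
    return s[:2],r,ok.sum(),np.std(e[ok])
E
python3 - <<'E'
from h import *
d=np.load("/tmp/wristhub2.npz");m=dict(camera_matrix=d["K"],T=d["T"],fish=True);im=d["im"]
c=np.array([.5146,.2024]);a=np.arange(0,360,3.)
for z,r in((.1315,np.arange(.0195,.0245,1e-4)),(.1155,np.arange(.030,.0365,1e-4))):
    cc=c
    for _ in range(3):
        p=polar(m,im,cc,z,r,a);g=np.diff(cv2.GaussianBlur(p,(1,9),0),axis=0)
        k=g.argmin(0)
        P=[cc+r[i]*np.array([np.cos(t),np.sin(t)]) for i,t in zip(k,np.radians(a))]
        cc,R,n,e=circ(P)
    print(z,cc.round(4),R,n,e)
    if z==.1315: c0=cc
a=np.arange(0,360.)
p=polar(m,im,c0,.1405,np.arange(.0145,.0165,2e-4),a).mean(0)
f=p.reshape(3,120)
print(p.astype(int).tolist())
E
```

```text
0.1315 [0.5138 0.2024] 0.021943372991554865 118 8.58237500990641e-05
0.1155 [0.5139 0.2025] 0.033081064543112854 85 0.00027661927028798354
[188, 195, 197, 195, 195, 196, 195, 195, 195, 192, 190, 191, 193, 194, 196, 197, 197, 198, 198, 197, 196, 195, 196, 197, 199, 200, 200, 200, 200, 201, 201, 201, 202, 202, 204, 204, 206, 206, 206, 205, 206, 206, 205, 204, 205, 207, 207, 205, 205, 205, 203, 201, 202, 202, 202, 202, 202, 203, 203, 202, 203, 204, 204, 205, 204, 203, 204, 202, 202, 198, 191, 181, 165, 151, 149, 164, 188, 210, 223, 228, 229, 228, 227, 226, 226, 225, 226, 226, 226, 227, 227, 228, 228, 227, 228, 228, 227, 227, 227, 226, 226, 226, 225, 225, 226, 225, 224, 225, 225, 219, 202, 174, 146, 122, 106, 109, 124, 144, 166, 187, 202, 207, 210, 207, 204, 205, 208, 209, 208, 209, 210, 210, 209, 209, 211, 213, 213, 212, 211, 210, 210, 210, 210, 209, 208, 207, 209, 211, 212, 213, 214, 214, 214, 212, 210, 211, 212, 213, 214, 215, 215, 215, 215, 215, 216, 215, 215, 214, 214, 212, 213, 213, 213, 213, 212, 210, 211, 209, 210, 209, 209, 210, 211, 210, 211, 211, 210, 209, 210, 211, 207, 197, 175, 149, 125, 111, 102, 100, 108, 120, 126, 125, 117, 120, 138, 169, 200, 218, 224, 224, 223, 223, 223, 223, 223, 223, 223, 223, 223, 223, 224, 223, 223, 222, 222, 221, 221, 221, 221, 222, 224, 224, 217, 201, 178, 156, 149, 151, 167, 183, 195, 203, 204, 203, 200, 198, 195, 193, 193, 192, 193, 194, 196, 196, 196, 196, 197, 199, 198, 198, 197, 197, 197, 197, 198, 196, 194, 197, 198, 196, 198, 200, 202, 201, 203, 206, 207, 205, 203, 202, 201, 202, 203, 204, 203, 202, 200, 196, 195, 194, 195, 195, 195, 196, 197, 197, 198, 198, 197, 195, 195, 196, 196, 197, 196, 194, 193, 194, 195, 192, 187, 179, 167, 150, 135, 121, 115, 127, 150, 179, 203, 214, 218, 220, 220, 219, 219, 218, 218, 218, 218, 220, 217, 210, 208, 212, 216, 217, 218, 218, 219, 219, 219, 219, 219, 220, 221, 223, 221, 205, 167, 135, 135, 143, 143, 139, 130, 130, 148, 170]
```

Run:
```python
from h import *
d=np.load("/tmp/wristhub2.npz");m=dict(camera_matrix=d["K"],T=d["T"],fish=True);im=d["im"]
c=(.5138,.2024)
r=cv2.resize(rect(m,im,c,.1405,.02,1e-4),(560,560))
p=polar(m,im,c,.1405,np.arange(.0215,.0115,-1e-4),np.arange(0,360,.5))
q=cv2.resize(np.vstack([p[:,s*2:s*2+180] for s in(50,170,290)] ) if 0 else np.vstack([np.roll(p,-s*2,1)[:,:180] for s in(50,170,290)]),(240,560)).astype(np.uint8)
q=cv2.cvtColor(q,cv2.COLOR_GRAY2BGR)
for k in range(0,91,10): cv2.line(q,(int(k*240/90),0),(int(k*240/90),8),(0,0,255),1)
cv2.imwrite("pics/hub3.png",np.hstack([r[:,:,::-1],q]))
```

```text
(no output)
```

View pics/hub3.png

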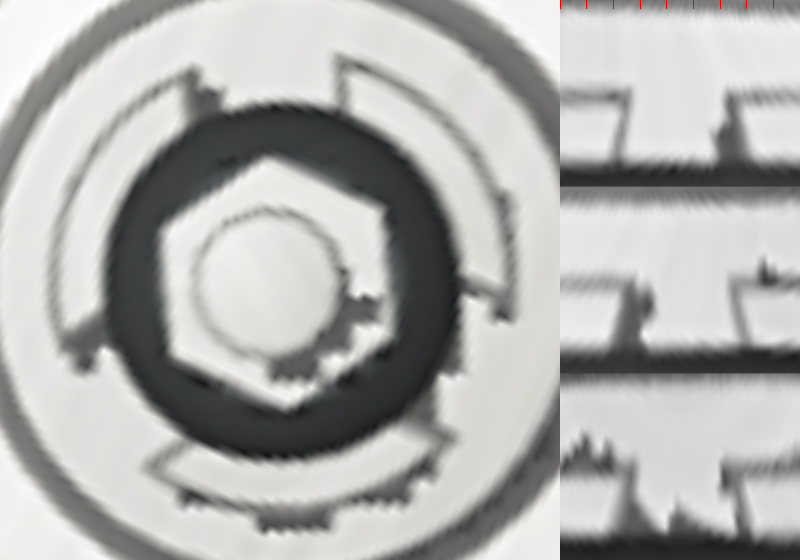

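Hub crop: the groove corners are at about (195,70)/(343,58), (65,345)/(150,467) and (452,435)/(510,312). So the grooves lie at 95° (mod 120°) about (0.5138, 0.2024). Next I'll put the camera over the small sprocket.

Emit:
send_rows --series '[[0,[0,-0.0,0.04],0],[0,[0,-0.02,0.075],0],[0,[-0.054,-0.545,0.08],0],[0,[-0.054,-0.545,0.08],0],[0,[-0.054,-0.545,0.08],0],[0,[-0.054,-0.545,0.08],0],[0,[-0.054,-0.545,0.08],0],[0,[-0.054,-0.545,0.08],0],[0,[-0.054,-0.545,0.08],0],[0,[-0.054,-0.545,0.08],0],[0,[-0.054,-0.545,0.08],0],[0,[-0.054,-0.545,0.08],0],[0,[-0.054,-0.545,0.08],0],[0,[-0.054,-0.545,0.08],0],[0,[-0.054,-0.545,0.08],0],[0,[-0.054,-0.545,0.03],0],[0,[-0.054,-0.545,-0.02],0],[0,[-0.054,-0.545,-0.06],0],[0,[-0.054,-0.545,-0.06],0],[0,[-0.054,-0.545,-0.06],0]]'

```text
clock: 3.75
ee_pos: [0.5326, -0.3742, 0.0905]
ee_rot: [[-0.898, 0.439, -0.003], [0.439, 0.898, 0.002], [0.004, 0.001, -1.0]]
ft_force: [0.3, 0.1, 0.7]
finger_gap: 0.0872
grip_force: 0.0
```

Run:
```python
from h import *
s=env.get_state();print(s["clock"],s["joints"])
m,im=shot("wrist");np.savez("/tmp/wristspr.npz",im=im,K=m["camera_matrix"],T=m["T"]);print(m["T"][:3,3])
c=(.466,-.345)
r=cv2.resize(rect(m,im,c,.054,.05,2e-4),(560,560))
cv2.imwrite("pics/spr1.png",r[:,:,::-1])
```

```text
3.75 [ 0.16145892  0.52779992  0.51623992  1.5581256  -0.27834696  1.13338488
  1.85501329]
[ 0.46659576 -0.34160412  0.2522447 ]
```

View pics/spr1.png

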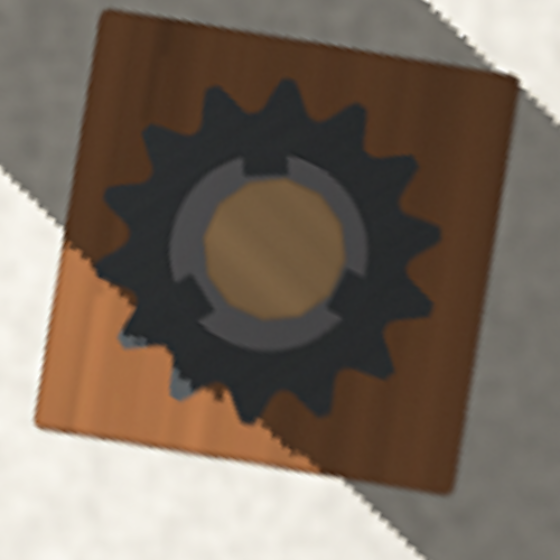

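Rectified view (0.18 mm/px): the sprocket centre is near (271,250), with lugs at (267,165), (195,297) and (345,297). The tooth aligned with a lug is at the lower left, about 212°.

```bash
cat >> h.py <<'E'
def sprk(m,im,c,z):
    a=np.arange(0,360,1.);r=np.arange(.0155,.0205,1e-4);c=np.array(c,float)
    for _ in range(4):
        p=polar(m,im,c,z,r,a);k=np.diff(cv2.GaussianBlur(p,(1,9),0),axis=0).argmin(0)
        c,R,n,e=circ([c+r[i]*np.array([np.cos(t),np.sin(t)]) for i,t in zip(k,np.radians(a))])
    ph=lambda h,r0,r1:np.degrees(-np.angle(-(polar(m,im,c,z,np.arange(r0,r1,2e-4),a).mean(0)*np.exp(-1j*h*np.radians(a))).sum()))/h
    tooth=(ph(14,.0265,.0295))%(360/14);lug=ph(3,.0150,.0172)%120
    return c,R,n,e,tooth,lug
E
python3 - <<'E'
from h import *
d=np.load("/tmp/wristspr.npz");m=dict(camera_matrix=d["K"],T=d["T"],fish=True);im=d["im"]
c,R,n,e,t,l=sprk(m,im,(.4643,-.3397),.054);print(c,R,n,e,t,l)
for k in range(3):
    L=l+120*k;print(L,(L-t+360/28)%(360/14)-360/28)
s=env.get_state();print(np.degrees(np.arctan2(s["ee_rot"][1][1],s["ee_rot"][0][1])))
E
```

```text
[ 0.46375827 -0.3398226 ] 0.017567143349620198 269 8.991384460669687e-05 6.152544643776013 91.77654759839183
91.77654759839183 8.481145811758676
211.77654759839183 -0.09028275966991473
331.77654759839186 -8.661711331098491
63.94089542812829
```

Emit:
send_rows --series '[[0,[-0.02,0.01,0.01],0.055],[0,[-0.055,0.028,0.01],0.111],[0,[-0.069,0.0345,0.01],0.111],[0,[-0.069,0.0345,-0.005],0.111],[0,[-0.069,0.0345,-0.03],0.111],[0,[-0.069,0.0345,-0.0515],0.111],[0,[-0.069,0.0345,-0.0515],0.111],[0,[-0.069,0.0345,-0.0515],0.111]]'

```text
clock: 4.47
ee_pos: [0.4654, -0.342, 0.0435]
ee_rot: [[-0.941, 0.338, 0.002], [0.338, 0.941, -0.001], [-0.002, -0.0, -1.0]]
ft_force: [0.2, 0.7, 0.5]
finger_gap: 0.0868
grip_force: 0.0
```

Run:
```python
from h import *
s=env.get_state();R=np.array(s["ee_rot"]);print(s["ee_pos"],np.degrees(np.arctan2(R[1,1],R[0,1])))
m,im=shot("wrist");np.savez("/tmp/w3.npz",im=im,K=m["camera_matrix"],T=m["T"])
d=np.array([.46376,-.33982])-s["ee_pos"][:2];print("offset in tool x,y mm",1e3*d@R[:2,:2])
cv2.imwrite("pics/pre.png",im[:,:,::-1])
```

```text
[ 0.46539218 -0.34198789  0.04351029] 70.2589214316587
offset in tool x,y mm [2.26849821 1.48917585]
```

View pics/pre.png

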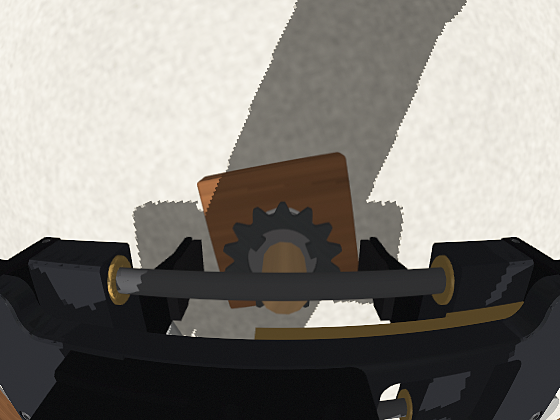

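The wrist view shows the sprocket (about (283,262)) centred between the fingers (190 and 372), with its far half visible. I'll correct the residual offset, then close.

Emit:
send_rows --series '[[0,[-0.0016,0.002,-0.0045],0],[0,[-0.0016,0.002,-0.0045],0],[0,[-0.0016,0.002,-0.0045],0]]'

```text
clock: 4.77
ee_pos: [0.463, -0.3394, 0.0375]
ee_rot: [[-0.941, 0.338, 0.001], [0.338, 0.941, -0.0], [-0.001, 0.0, -1.0]]
ft_force: [0.1, 0.1, -0.0]
finger_gap: 0.087
grip_force: 0.0
```

Emit:
send_rows --series '[[0,[0.0007,-0.0004,0.0015],0],[0,[0.0007,-0.0004,0.0015],0],[255,[0.0007,-0.0004,0.0015],0],[255,[0.0007,-0.0004,0.0015],0],[255,[0.0007,-0.0004,0.0015],0],[255,[0.0007,-0.0004,0.0015],0],[255,[0.0007,-0.0004,0.0015],0],[255,[0.0007,-0.0004,0.0015],0],[255,[0.0007,-0.0004,0.0015],0],[255,[0.0007,-0.0004,0.0015],0]]' --force 30

```text
clock: 5.6
ee_pos: [0.4632, -0.3397, 0.038]
ee_rot: [[-0.941, 0.338, -0.0], [0.338, 0.941, 0.0], [0.0, 0.0, -1.0]]
ft_force: [-0.1, 0.3, -0.1]
finger_gap: 0.0587
grip_force: 30.0
```

Emit:
send_rows --series '[[255,[0,0,0.01],0],[255,[0,0,0.03],0],[255,[0,0,0.06],0],[255,[0,0,0.1],0],[255,[0,0,0.14],0],[255,[0,0,0.18],0],[255,[0,0,0.2],0],[255,[0,0,0.2],0],[255,[0,0,0.2],0],[255,[0,0,0.2],0]]'

```text
clock: 6.43
ee_pos: [0.4628, -0.3394, 0.2375]
ee_rot: [[-0.941, 0.338, -0.001], [0.338, 0.941, 0.001], [0.001, 0.0, -1.0]]
ft_force: [0.6, 1.1, -0.9]
finger_gap: 0.0587
grip_force: 30.0
```

```bash
cat > hand.py <<'E'
from h import *
s=env.get_state();R=np.array(s["ee_rot"]);p=np.array(s["ee_pos"]);print(p,np.degrees(np.arctan2(R[1,1],R[0,1])),s["finger_gap"],s["grip_force"])
m,im=shot("wrist");np.savez("/tmp/w4.npz",im=im,K=m["camera_matrix"],T=m["T"])
z=p[2]+.014+.002
r=rect(m,im,p[:2],z,.045,2e-4);cv2.imwrite("pics/hand.png",np.vstack([r,np.zeros((0,450,3),np.uint8)])[:,:,::-1])
E
python3 hand.py
```

```text
[ 0.46280643 -0.33936021  0.2375273 ] 70.24445613226993 0.05867707664713574 30.00000759959221Traceback (most recent call last):
  File "hand.py", line 5, in <module>
    r=rect(m,im,p[:2],z,.045,2e-4);cv2.imwrite("pics/hand.png",np.vstack([r,np.zeros((0,450,3),np.uint8)])[:,:,::-1])
                                                               ~~~~~~~~~^^^^^^^^^^^^^^^^^^^^^^^^^^^^^^^^^^
    return _nx.concatenate(arrs, 0, dtype=dtype, casting=casting)
           ~~~~~~~~~~~~~~~^^^^^^^^^^^^^^^^^^^^^^^^^^^^^^^^^^^^^^^
ValueError: all the input array dimensions except for the concatenation axis must match exactly, but along dimension 1, the array at index 0 has size 449 and the array at index 1 has size 450
```

```bash
sed -i 's/cv2.imwrite.*/cv2.imwrite("pics\/hand.png",r[:,:,::-1])/' hand.py; python3 hand.py
```

```text
[ 0.46266388 -0.33924264  0.23699726] 70.2449715787915 0.058179462182803406 29.999965634196997
```

View pics/hand.png

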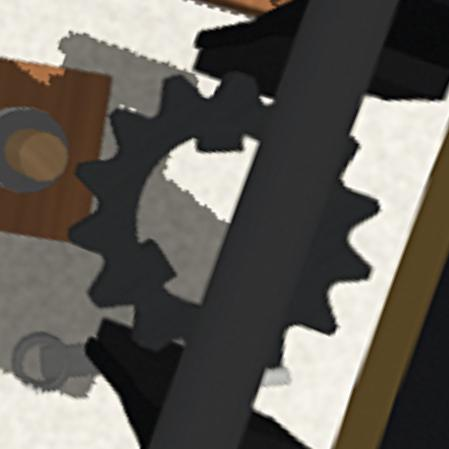

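Held sprocket: tooth tips at (78,165), (70,240) on the left and (380,207), (370,275) on the right, lugs at (220,145) and (160,258). I'll quantify the centre and phase from the visible part.

```bash
cat > hm.py <<'E'
from h import *
d=np.load("/tmp/w4.npz");m=dict(camera_matrix=d["K"],T=d["T"],fish=True);im=d["im"]
def meas(p,z,sectors=((92,200),(-38,10)),lim=75):
    c=np.array(p[:2],float);A=np.concatenate([np.arange(a,b,.5) for a,b in sectors])
    for _ in range(4):
        r=np.arange(.022,.034,1e-4);q=polar(m,im,c,z,r,A);rad=r[0]+1e-4*np.cumprod(q<lim,axis=0).sum(0)  # outer outline
        T=[]
        for i in range(6,len(A)-6):
            w=rad[i-6:i+7]
            if rad[i]==w.max() and rad[i]>.0295 and rad[i]<.0335: T.append((rad[i],A[i]))
        P=[c+R*np.array([np.cos(t),np.sin(t)]) for R,t in [(R,np.radians(t)) for R,t in T]]
        n,R,k,e=circ(P);
        if R>.028 and R<.034:c=n
    # tooth phase: 14th harmonic fit over visible sectors
    h=np.radians(A)*14;s=np.linalg.lstsq(np.c_[np.cos(h),np.sin(h),np.ones_like(h)],rad,rcond=None)[0]
    # lug mid: transition on r=.016
    B=np.arange(85,240,.25);g=polar(m,im,c,z,np.arange(.0152,.0168,2e-4),B).mean(0)<lim
    e=np.flatnonzero(np.diff(g.astype(int)));
    return c,R,k,len(P),np.degrees(np.arctan2(s[1],s[0]))/14%(360/14),B[e]
if __name__=="__main__":
    p=np.array([.46266,-.33924]);c,*o=meas(p,.237+.016);print(c,o);Rt=np.array([[-.941,.338],[.338,.941]]);print("tool xy mm",1e3*(c-p)@Rt)
E
python3 hm.py
```

```text
[ 0.46297269 -0.33777603] [np.float64(0.030594708160676776), np.int64(11), 12, np.float64(6.611353228925066), array([112.  , 195.25, 228.  ])]
tool xy mm [0.20057882 1.48328796]
```

Emit:
send_rows --series '[[255,[0.0508,0.54,0],0.052],[255,[0.0508,0.54,0],0.052],[255,[0.0508,0.54,0],0.052],[255,[0.0508,0.54,0],0.052],[255,[0.0508,0.54,0],0.052],[255,[0.0508,0.54,0],0.052],[255,[0.0508,0.54,0],0.052],[255,[0.0508,0.54,0],0.052],[255,[0.0508,0.54,0],0.052],[255,[0.0508,0.54,0],0.052],[255,[0.0508,0.54,0],0.052],[255,[0.0508,0.54,0],0.052],[255,[0.0508,0.54,0],0.052],[255,[0.0508,0.54,0],0.052],[255,[0.0508,0.54,0],0.052],[255,[0.0508,0.54,-0.03],0.052],[255,[0.0508,0.54,-0.06],0.052],[255,[0.0508,0.54,-0.06],0.052],[255,[0.0508,0.54,-0.06],0.052],[255,[0.0508,0.54,-0.06],0.052]]'

```text
clock: 8.2
ee_pos: [0.5146, 0.1997, 0.1794]
ee_rot: [[-0.957, 0.29, 0.001], [0.29, 0.957, 0.0], [-0.001, 0.001, -1.0]]
ft_force: [-0.3, 1.4, 0.1]
finger_gap: 0.0585
grip_force: 30.0
```

```bash
python3 hand.py
python3 - <<'E'
import hm
from h import *
s=env.get_state();R=np.array(s["ee_rot"]);p=np.array(s["ee_pos"]);c,*o=hm.meas(p,p[2]+.016);print(p,s["ft_force"],c,o,1e3*(c-p[:2])@R[:2,:2])
E
```

```text
[0.51458588 0.19971393 0.17940734] 73.15894906481229 0.05849111206374145 30.000021429732442
[0.51492031 0.20005541 0.17990676] [-0.0681913  -0.26587939 -0.61533951] [0.51492031 0.20005541] [np.float64(0.027792159548948533), np.int64(5), 5, np.float64(12.885760087201609), array([116.  , 137.5 , 143.25, 171.5 , 180.75, 193.25, 226.75])] [0. 0.]
```

View pics/hand.png

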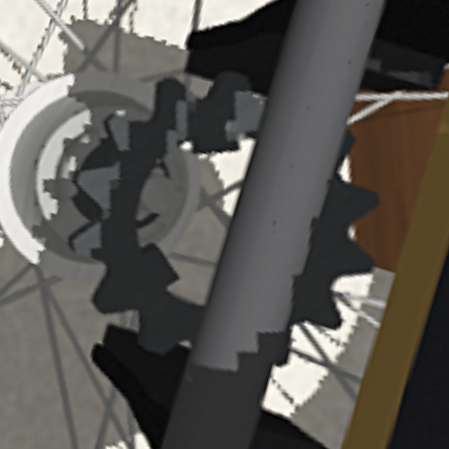

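The view shows the sprocket still level in the jaws above the hub, with the hub's white shoulder offset to the left by parallax. Tooth tips are at (95,300) and (380,200). I'll trim the position and lower to just above the ribs.

Emit:
send_rows --series '[[255,[-0.0012,0.0011,0],0],[255,[-0.0012,0.0011,-0.015],0],[255,[-0.0012,0.0011,-0.03],0],[255,[-0.0012,0.0011,-0.04],0],[255,[-0.0012,0.0011,-0.047],0],[255,[-0.0012,0.0011,-0.047],0],[255,[-0.0012,0.0011,-0.047],0]]'

```text
clock: 8.83
ee_pos: [0.513, 0.2015, 0.1315]
ee_rot: [[-0.957, 0.289, 0.0], [0.289, 0.957, 0.0], [-0.0, 0.0, -1.0]]
ft_force: [0.9, 0.8, -0.3]
finger_gap: 0.0586
grip_force: 30.0
```

```bash
cat > st.py <<'E'
from h import *
s=env.get_state();R=np.array(s["ee_rot"]);print(s["clock"],np.round(s["ee_pos"],4),np.degrees(np.arctan2(R[1,1],R[0,1])).round(2),"F",np.round(s["ft_force"],1),"M",np.round(s["moment"],2),s["finger_gap"])
E
python3 st.py
```

```text
8.8333 [0.513  0.2015 0.1315] 73.22 F [ 0.9  0.8 -0.3] M [ 0.01  0.06 -0.04] 0.058581461637528885
```

Emit:
send_rows --series '[[255,[0.0002,-0.0002,-0.001],0],[255,[0.0002,-0.0002,-0.002],0],[255,[0.0002,-0.0002,-0.003],0],[255,[0.0002,-0.0002,-0.004],0],[255,[0.0002,-0.0002,-0.004],0]]'

```text
clock: 9.25
ee_pos: [0.513, 0.2012, 0.127]
ee_rot: [[-0.957, 0.289, -0.0], [0.289, 0.957, 0.0], [0.0, 0.0, -1.0]]
ft_force: [-0.7, -0.7, -0.8]
finger_gap: 0.0584
grip_force: 30.0
```

Emit:
send_rows --series '[[255,[0,0,-0.001],0],[255,[0,0,-0.002],0],[255,[0,0,-0.0025],0],[255,[0,0,-0.0025],0]]'

```text
clock: 9.58
ee_pos: [0.5129, 0.2012, 0.1244]
ee_rot: [[-0.957, 0.289, -0.0], [0.289, 0.957, -0.0], [0.0, -0.0, -1.0]]
ft_force: [0.1, 0.2, -1.0]
finger_gap: 0.0585
grip_force: 30.0
```

No resistance below rib-top level, so the lugs appear to be meshed. I'll continue gently.

Emit:
send_rows --series '[[255,[0,0,-0.001],0],[255,[0,0,-0.002],0],[255,[0,0,-0.003],0],[255,[0,0,-0.003],0],[255,[0,0,-0.003],0]]'

```text
clock: 10.0
ee_pos: [0.5129, 0.2012, 0.1215]
ee_rot: [[-0.957, 0.289, -0.0], [0.289, 0.957, 0.0], [0.0, -0.0, -1.0]]
ft_force: [-0.8, 0.5, -0.2]
finger_gap: 0.0585
grip_force: 30.0
```

Emit:
send_rows --series '[[255,[0,0,-0.0007],0],[255,[0,0,-0.0014],0],[255,[0,0,-0.002],0],[255,[0,0,-0.002],0],[255,[0,0,-0.002],0]]'

```text
clock: 10.42
ee_pos: [0.513, 0.2012, 0.1196]
ee_rot: [[-0.957, 0.289, -0.0], [0.289, 0.957, 0.0], [0.0, 0.0, -1.0]]
ft_force: [0.5, 0.4, -1.2]
finger_gap: 0.0586
grip_force: 30.0
```

Emit:
send_rows --series '[[255,[0,0,-0.0005],0],[255,[0,0,-0.001],0],[255,[0,0,-0.001],0],[255,[0,0,-0.001],0]]'

```text
clock: 10.75
ee_pos: [0.5131, 0.2012, 0.1193]
ee_rot: [[-0.957, 0.289, 0.0], [0.289, 0.957, 0.0], [-0.0, 0.0, -1.0]]
ft_force: [-3.7, -1.6, 7.0]
finger_gap: 0.0588
grip_force: 30.0
```

Emit:
send_rows --series '[[255,[0,0,-0.0005],0.01],[255,[0,0,-0.0005],0.02],[255,[0,0,-0.0005],0],[255,[0,0,-0.0005],-0.02],[255,[0,0,-0.0005],0],[255,[0,0,-0.001],0],[255,[0,0,-0.001],0],[255,[0,0,-0.001],0],[255,[0,0,-0.001],0]]' --force 45

```text
clock: 11.5
ee_pos: [0.5137, 0.2017, 0.1192]
ee_rot: [[-0.957, 0.289, 0.002], [0.289, 0.957, 0.001], [-0.001, 0.002, -1.0]]
ft_force: [-3.0, -1.0, 12.2]
finger_gap: 0.057
grip_force: 45.0
```

```bash
python3 st.py
python3 - <<'E'
# side & scene views: pixel height check of sprocket vs hub is coarse; use the wrist: tooth-tip radius about the hub
from h import *
m,im=shot("wrist");s=env.get_state();p=np.array(s["ee_pos"])
np.savez("/tmp/w4.npz",im=im,K=m["camera_matrix"],T=m["T"])
import hm
for lim in(50,75):
    print(hm.meas(p+[.0005,.0013,0],p[2]+.016,lim=lim))
E
```

```text
11.5 [0.5137 0.2017 0.1192] 73.22 F [-3.  -1.  12.2] M [-0.28  0.78 -0.03] 0.05699971826551939
(array([0.51422404, 0.20297781]), np.float64(0.3994439699258364), np.int64(1), 1, np.float64(16.244398650475663), array([ 85.  ,  86.75, 111.5 , 202.25, 229.75]))
(array([0.51422404, 0.20297781]), np.float64(0.3996688101078653), np.int64(1), 1, np.float64(17.884433542104766), array([114.  , 200.25, 232.25]))
```

Emit:
send_rows --series '[[255,[0,0,-0.0005],0.025],[255,[0,0,-0.0005],-0.025],[255,[0,0,-0.0005],0],[255,[0,0,-0.0005],0],[255,[0,0,-0.0005],0],[255,[0,0,-0.0005],0]]'

```text
clock: 12.05
ee_pos: [0.5138, 0.2019, 0.1192]
ee_rot: [[-0.957, 0.289, 0.002], [0.289, 0.957, 0.002], [-0.002, 0.002, -1.0]]
ft_force: [-4.3, -0.8, 15.5]
finger_gap: 0.0577
grip_force: 45.0
```

```bash
python3 st.py
```

```text
12.05 [0.5138 0.2019 0.1192] 73.22 F [-4.3 -0.8 15.5] M [-0.27  1.03 -0.08] 0.05774148177784682
```

The tool height holds at 0.1192 m, against 0.1195 m expected for home. A steady 15 N is pressing down and wiggling doesn't change the height, so I'm handing in.

```bash
python3 -c "
from bench import workorder
print(workorder.finish_job())"
```

```text
the job is handed in; nothing more can be done
None
```

By the force and height readings, the small sprocket is meshed and home on the driver, still gripped at 45 N and pressed down with about 15 N; the job is handed in, no verdict was returned, and I never looked again at the large sprocket, jar and spanner.

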